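# Fetch the jar from behind the feed bottles and put the bottles back

### The job

Clear the three colour-capped feed bottles from the grey spill tray into the yellow tray, then fetch the orange-lidded jar from behind them and stand it in the middle of the balance pan. With the jar on the balance, put each bottle back in the spill tray, centred on the pad of its own colour. Keep everything upright and set it down gently, without dropping it.

Things in the scene. Friction and masses are not known exactly. Their poses are not given: they have to be found in the camera images.
- red_bottle (a point): centre (half-way up, 66 mm above the underside) of the loose white plastic feed bottle with red screw cap and red label bands: 132 mm tall, body 58 mm in diameter up to 90 mm, then a shoulder to the neck at 103 mm; the cap, a 43 mm cylinder, spans 42 to 66 mm above this point and can be gripped from above. 0.2 to 0.37 kg. z: up the bottle. It starts on the pad of its colour.
- blue_bottle (a point): centre (half-way up, 66 mm above the underside) of the loose white plastic feed bottle with blue screw cap and blue label bands: 132 mm tall, body 58 mm in diameter up to 90 mm, then a shoulder to the neck at 103 mm; the cap, a 43 mm cylinder, spans 42 to 66 mm above this point and can be gripped from above. 0.2 to 0.37 kg. z: up the bottle. It starts on the pad of its colour.
- green_bottle (a point): centre (half-way up, 66 mm above the underside) of the loose white plastic feed bottle with green screw cap and green label bands: 132 mm tall, body 58 mm in diameter up to 90 mm, then a shoulder to the neck at 103 mm; the cap, a 43 mm cylinder, spans 42 to 66 mm above this point and can be gripped from above. 0.2 to 0.37 kg. z: up the bottle. It starts on the pad of its colour.
- jar_mid (a point): centre (half-way up, 29 mm above the underside) of the loose squat white jar with orange lid: 58 mm tall, 54 mm in diameter, 56 mm at the lid (top 18 mm). 0.1 to 0.2 kg. It starts on the spill tray's floor near the back, about 9 mm from each of the three taller bottles, which stand to its left, its right and in front.
- red_pad (a point): centre of the top face of the fixed flat red pad, 64 x 64 mm, 3 mm thick, on the spill tray's floor: the place of the red bottle, which hides all but its corners at the start. z up, x away from the robot along the spill tray's depth, y to the left.
- blue_pad (a point): centre of the top face of the fixed flat blue pad, 64 x 64 mm, 3 mm thick, on the spill tray's floor: the place of the blue bottle, which hides all but its corners at the start. z up, x away from the robot along the spill tray's depth, y to the left.
- green_pad (a point): centre of the top face of the fixed flat green pad, 64 x 64 mm, 3 mm thick, on the spill tray's floor: the place of the green bottle, which hides all but its corners at the start. z up, x away from the robot along the spill tray's depth, y to the left.
- spill_tray: fixed grey spill tray holding pads, bottles and jar: 210 mm along x (away from the robot), 250 mm along y, walls 40 mm high, floor 4 mm thick. Origin: centre of the underside, on the bench, z up. A small amber dropper bottle (59 mm tall) and a small tin (31 mm tall) stand in its two front corners.
- yellow_tray: fixed shallow yellow tray, empty, the side area for the bottles: 270 mm along its x (away from the robot), 150 mm along y, walls 30 mm high and 4 mm thick, floor 4 mm thick. Origin: centre of the underside, on the bench, z up. The bottles fit in a row along its x at -75, 0 and +75 mm.
- balance_pan (a point): centre of the top face of the round steel pan, 120 mm in diameter, of the fixed white bench balance (165 mm wide, 210 mm deep, pan top 58 mm above the bench, display towards the robot). z up.

How it is judged:
By the outcome, as a careful person would: the job done as asked, in the order asked, and still so for the second after the job is handed in, with the robot touching nothing.
It also fails if it takes over 152 s, if anything falls off the work surface, if the arm or the gripper's body presses on something with over 40 N, if the wrist force passes 120 N, or if a joint passes its speed limit or range.

### The arm

A 6-joint arm with a two-finger parallel gripper is mounted at the origin on the work surface. World frame = base frame: x ahead of the robot, y to its left, z up, the work surface at z = 0. Lengths are in m, angles in rad, forces in N, time in s.
With the tool pointing down it reaches from about 0.225 to 0.875 m from the base axis. Payload 3.4 kg.
Tool frame: the origin (TCP) lies at the centre of the arm's flange, where the gripper is bolted on; the fingertips stand 173 mm ahead of it and the grasp point (between the pads) lies 155 mm ahead of it; y points along the fingers, x is the direction in which the jaws open and shut, and the axes are right-handed (so a half turn about y gives the same grasp; the last joint's range is limited). The gripper opens to 85 mm and grips with 20 to 120 N. Pads are 22 mm wide; open, the fingers measure 114 mm over their backs; the gripper's body (76 mm by 85 mm) begins 54 mm behind the grasp point. The pads swing forward as they close: fully open they stand 13 mm farther back than shut.
Start: joints at [1.211, 0.276, 1.505, -0, 1.361, -0.121], TCP at [0.136, 0.559, 0.405] pointing down, gripper open.
Joint ranges: [-2.89, 2.89], [-0.75, 2.08], [0.22, 2.7], [-1.18, 4.32], [0.11, 2.71], [-2.7, 2.7]. Speed limits (rad/s): [2.57, 2.57, 3.14, 3.14, 3.14, 3.14].

### API

Orientations are given as a unit quaternion [w, x, y, z].
In Python, from cell import env, effector, planner, vision gives the robot as it stands. Calls block until the motion is done:
- env.move_ptp(position, orientation): joint-space move of the TCP to a pose.
- env.line_to(position, orientation=None, feed=0.15): straight line of the TCP; orientation=None keeps the orientation; feed is the mean speed in m/s.
- env.move_j(angles): joint-space move.
- effector.set_gripper(opening): finger opening in m; the grip force is fixed at half the most; returns when the fingers have stopped.
- env.pause(seconds).
- planner.solve_ik(position, orientation): joint angles nearest the present ones, or None.
- vision.get_image(name): name is "scene" or "top" or "wrist"; returns a dict with "image" (384x512x3 uint8, red, green, blue), "depth" (384x512 float32, m along the optical axis (not along the pixel's ray), 0 where there is no reading), "K" (3x3 intrinsics, pixels), "world_to_cam" (4x4, takes a point from world to camera coordinates); the wrist camera has in their place "mount" (4x4, takes a point from camera to tool coordinates, whose origin is the TCP and whose axes are the tool frame's). Camera axes: x right, y down, z forward; pixel columns grow to the right and rows downward; lengths in m; the calibration is good to about 2 mm. A picture is of the moment at which its call begins: read the wrist's pose just before it.
A pose or a line that the arm cannot do raises env.PlanningError and nothing moves.
- env.sign_off(): hands the job in, once; it reports no verdict.
Readings, each from a call of its own:
- env.read_clock(): time.
- env.read_joint_positions(): joint angles.
- env.read_joint_vel(): joint speeds.
- env.read_effort(): joint torques, N m.
- env.read_eef_pos(): TCP position.
- env.read_tcp_rot(): TCP orientation.
- env.read_wrist_force(): force on the tool from outside, world axes, zero at the start.
- env.read_wrist_torque(): the same for the moment, N m.
- env.read_opening(): finger opening in m.
Only numpy, scipy, OpenCV 4.12 (cv2) and the standard library are available. Lean on these libraries where they do the work, as an engineer would, in place of code of your own. Each camera call takes 0.05 s, during which the arm holds its last target.

## Working session

There is one attempt and no reset: what is moved stays moved. The work goes in short steps, each a Python script; the robot and the scene stay as the last script left them, time stands still between calls to the robot, and variables do not carry over. Pictures are saved under pics/ and viewed, and the job is handed in when it is done.

```bash
ls; mkdir -p pics; python3 - <<'E'
from cell import env, effector, planner, vision
import cv2,numpy as np
print(env.read_clock(), env.read_eef_pos(), env.read_tcp_rot())
for n in ("scene","top","wrist"):
    d=vision.get_image(n); cv2.imwrite(f"pics/a_{n}.png",d["image"][:,:,::-1])
    np.savez(f"pics/a_{n}.npz",**d)
    print(n,d["K"].tolist(), {k:np.round(v,4).tolist() for k,v in d.items() if k in("world_to_cam","mount")})
E
```

```text
pics
0.0 [0.13592492 0.55847687 0.40382046] [-0.55565172  0.55634583  0.43630584 -0.43745594]
scene [[374.92449400418764, 0.0, 252.86425428786413], [0.0, 374.92449400418764, 189.9682975599318], [0.0, 0.0, 1.0]] {'world_to_cam': [[0.3195, 0.9475, 0.0096, -0.1659], [0.522, -0.1675, -0.8363, -0.191], [-0.7909, 0.2722, -0.5481, 1.3576], [0.0, 0.0, 0.0, 1.0]]}
top [[479.6370402921485, 0.0, 254.37192807486844], [0.0, 479.6370402921485, 193.93871008327523], [0.0, 0.0, 1.0]] {'world_to_cam': [[-0.1543, -0.988, -0.0013, 0.0567], [-0.963, 0.1507, -0.2234, 0.5474], [0.2209, -0.0332, -0.9747, 1.0147], [0.0, 0.0, 0.0, 1.0]]}
wrist [[275.1616522928759, 0.0, 254.79141644995204], [0.0, 275.1616522928759, 195.01067016195273], [0.0, 0.0, 1.0]] {'mount': [[1.0, 0.0007, 0.0006, -0.0014], [-0.0004, -0.2951, 0.9555, 0.031], [0.0009, -0.9555, -0.2951, 0.075], [0.0, 0.0, 0.0, 1.0]]}
```

View pics/a_scene.png

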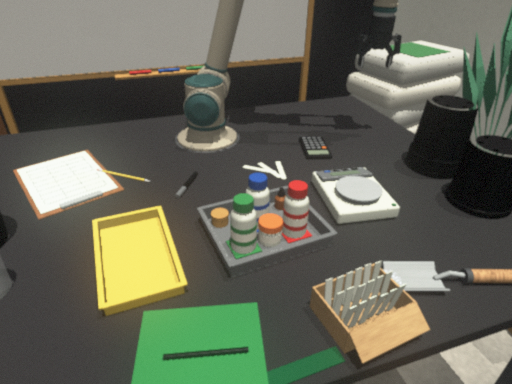

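View pics/a_top.png

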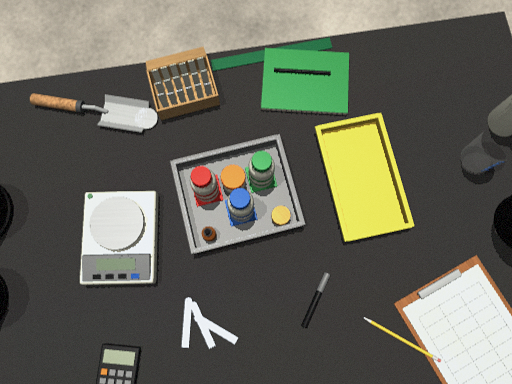

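View pics/a_wrist.png

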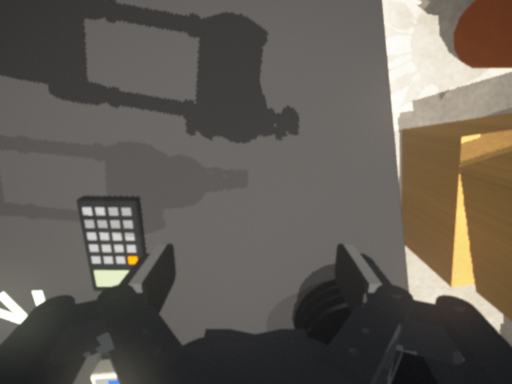

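```bash
cat > h.py <<'E'
import numpy as np,cv2
def load(n): return dict(np.load(n))
def cloud(d,T=None):
    K=d["K"]; Z=d["depth"].astype(float); h,w=Z.shape
    v,u=np.mgrid[:h,:w]
    P=np.stack([(u-K[0,2])/K[0,0]*Z,(v-K[1,2])/K[1,1]*Z,Z],-1)
    if T is None: T=np.linalg.inv(d["world_to_cam"])
    W=P@T[:3,:3].T+T[:3,3]; W[Z<=0]=np.nan
    return W
def ray(d,uv,z,T=None):
    K=d["K"]
    if T is None: T=np.linalg.inv(d["world_to_cam"])
    uv=np.atleast_2d(uv).astype(float)
    r=np.c_[(uv[:,0]-K[0,2])/K[0,0],(uv[:,1]-K[1,2])/K[1,1],np.ones(len(uv))]@T[:3,:3].T
    o=T[:3,3]; return o+r*((z-o[2])/r[:,2])[:,None]
def hsv(d): return cv2.cvtColor(d["image"],cv2.COLOR_RGB2HSV)
def cmask(d,c):
    h=hsv(d); H,S,V=h[...,0].astype(int),h[...,1],h[...,2]
    r={"red":(H<6)|(H>174),"orange":(H>=6)&(H<=19),"yellow":(H>=22)&(H<=34),"green":(H>45)&(H<80),"blue":(H>95)&(H<125)}[c]
    return r&(S>110)&(V>50)
E
python3 - <<'E'
from h import *
d=load("pics/a_top.npz"); W=cloud(d); Z=W[...,2]
print("bench z",np.nanmedian(Z[300:340,250:300]))
for c,zt in (("red",.139),("blue",.139),("green",.139),("orange",.062)):
    m=cmask(d,c); m[:130]=0;m[260:]=0;m[:,:165]=0;m[:,305:]=0
    zz=Z[m]; print(c,m.sum(),np.round(np.nanpercentile(zz,[2,20,50,80,98]),4))
    mt=m&(abs(Z-zt)<.006)
    n,l,s,cc=cv2.connectedComponentsWithStats(mt.astype(np.uint8)); i=1+np.argmax(s[1:,4])
    pts=np.argwhere(l==i)[:,::-1]; cs,_=cv2.findContours((l==i).astype(np.uint8),0,1)
    (u,v),r=cv2.minEnclosingCircle(max(cs,key=len))
    print("  top face",s[i],"centroid",cc[i],ray(d,cc[i],zt).round(4),"cloud",np.nanmean(W[l==i],0).round(4),np.nanmin(W[l==i],0).round(4),np.nanmax(W[l==i],0).round(4),"circ",ray(d,(u,v),zt).round(4))
    mp=m&(Z<.02)
    if mp.sum()>5:
        q=ray(d,np.argwhere(mp)[:,::-1],.007)[:,:2]; R=cv2.minAreaRect(q.astype(np.float32)*1000); print("  pad",mp.sum(),R)
# trays
m=cmask(d,"yellow"); m[:,:300]=0
q=W[m&(Z>.022)]; R=cv2.minAreaRect(q[:,:2].astype(np.float32)*1000);print("yellow rim",R,np.nanmedian(q[:,2]))
cs,_=cv2.findContours(m.astype(np.uint8),0,1);R=cv2.minAreaRect(ray(d,max(cs,key=cv2.contourArea)[:,0],.03)[:,:2].astype(np.float32)*1000);print("contour@rim",R)
hs=hsv(d); g=(hs[...,1]<60)&(hs[...,2]>60)&(Z>.033)&(Z<.047);g[:130]=0;g[260:]=0;g[:,:165]=0;g[:,305:]=0
n,l,s,cc=cv2.connectedComponentsWithStats(g.astype(np.uint8)); i=1+np.argmax(s[1:,4])
R=cv2.minAreaRect(W[l==i][:,:2].astype(np.float32)*1000);print("spill",R,s[i]);print(cv2.boxPoints(R))
# pan
g=(hs[...,1]<50)&(hs[...,2]>60)&(abs(Z-.058)<.004);g[:185]=0;g[255:]=0;g[:,:80]=0;g[:,160:]=0
cv2.imwrite("pics/b_pan.png",np.uint8(g)*255)
e=cv2.HoughCircles(cv2.cvtColor(d["image"],cv2.COLOR_RGB2GRAY)[180:300,70:170],cv2.HOUGH_GRADIENT,1,50,param1=80,param2=15,minRadius=22,maxRadius=34);print(e)
cv2.imwrite("pics/b_crop.png",cv2.resize(d["image"][180:300,70:170,::-1],None,fx=5,fy=5,interpolation=0))
for r in range(195,260,6): print(r,(Z[r,84:156:6]*1000).round().tolist())
E
```

```text
bench z 0.0013140797805392124
red 603 [0.0045 0.0088 0.1364 0.1404 0.143 ]
  top face [191 166  21  20 317] centroid [200.51735016 175.35646688] [[0.5891 0.0796 0.139 ]] cloud [0.5889 0.0795 0.1398] [0.5678 0.0582 0.1332] [0.6098 0.0998 0.1445] circ [[0.5898 0.0789 0.139 ]]
  pad 175 ((604.7789916992188, 81.61244201660156), (95.9783706665039, 65.34417724609375), 5.636312007904053)
blue 504 [0.0044 0.0087 0.1384 0.1409 0.143 ]
  top face [230 188  20  21 329] centroid [239.47112462 197.52887538] [[0.5294 0.0058 0.139 ]] cloud [0.5292 0.0058 0.1398] [ 0.5087 -0.0146  0.1331] [0.5501 0.0263 0.145 ] circ [[0.529  0.0058 0.139 ]]
  pad 148 ((529.4469604492188, 7.610698699951172), (63.01325225830078, 63.568668365478516), 4.91387414932251)
green 477 [0.0045 0.0085 0.1382 0.1404 0.1431]
  top face [252 151  20  20 299] centroid [261.36120401 160.3812709 ] [[ 0.6017 -0.0518  0.139 ]] cloud [ 0.6016 -0.0517  0.1397] [ 0.5816 -0.0721  0.1334] [ 0.6234 -0.0315  0.1449] circ [[ 0.6019 -0.0523  0.139 ]]
  pad 148 ((600.8424682617188, -51.546783447265625), (61.28544235229492, 62.91379928588867), 5.
[... 1024 characters left out ...]
, 42.0]
207 [38.0, 40.0, 58.0, 60.0, 57.0, 57.0, 60.0, 56.0, 61.0, 60.0, 43.0, 43.0]
213 [39.0, 39.0, 58.0, 60.0, 59.0, 60.0, 59.0, 63.0, 56.0, 61.0, 42.0, 41.0]
219 [38.0, 59.0, 57.0, 59.0, 59.0, 59.0, 60.0, 59.0, 60.0, 61.0, 43.0, 41.0]
225 [41.0, 60.0, 61.0, 59.0, 60.0, 58.0, 60.0, 60.0, 58.0, 59.0, 45.0, 41.0]
231 [43.0, 40.0, 61.0, 59.0, 62.0, 61.0, 60.0, 59.0, 57.0, 56.0, 40.0, 41.0]
237 [43.0, 39.0, 59.0, 60.0, 57.0, 59.0, 59.0, 62.0, 55.0, 44.0, 40.0, 43.0]
243 [40.0, 41.0, 39.0, 59.0, 65.0, 61.0, 60.0, 58.0, 55.0, 43.0, 43.0, 42.0]
249 [41.0, 41.0, 40.0, 42.0, 42.0, 44.0, 40.0, 43.0, 42.0, 39.0, 44.0, 43.0]
255 [53.0, 57.0, 54.0, 56.0, 52.0, 51.0, 56.0, 57.0, 51.0, 56.0, 54.0, 45.0]
```

```bash
python3 -c "
from h import *
d=load('pics/a_top.npz');cv2.imwrite('pics/b_crop2.png',cv2.resize(d['image'][130:260,165:310,::-1],None,fx=4.5,fy=4.5,interpolation=2))"
```

```text
(no output)
```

View pics/b_crop2.png

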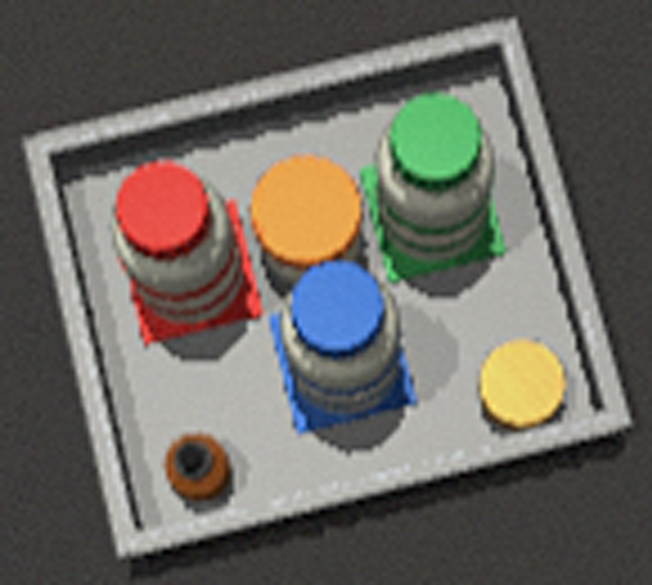

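View pics/b_crop.png

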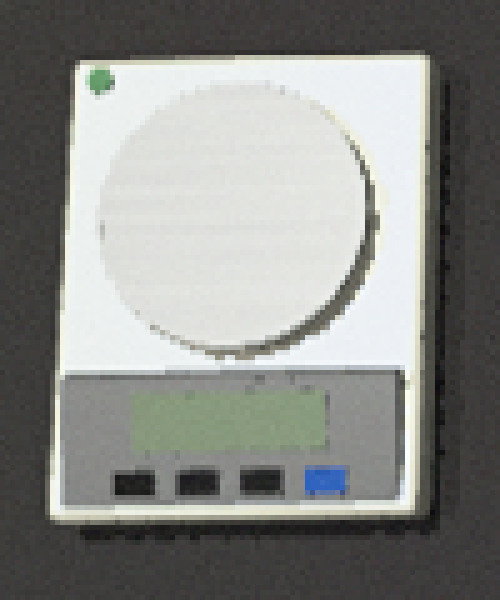

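```bash
cat >> h.py <<'E'
from scipy.spatial.transform import Rotation as Ro
from cell import env, effector, planner, vision
def quat(psi,flip):  # jaw axis along tray y; flip chooses the camera side
    s=1 if flip else -1
    x=s*np.array([-np.sin(psi),np.cos(psi),0]); y=np.array([0,0,-1.]); z=np.cross(x,y)
    q=Ro.from_matrix(np.c_[x,y,z]).as_quat(); return [float(v) for v in (q[3],q[0],q[1],q[2])]
def shot(cam,name):
    p=env.read_eef_pos(); r=env.read_tcp_rot(); d=vision.get_image(cam)
    np.savez(f"pics/{name}.npz",tp=p,tr=r,**d); cv2.imwrite(f"pics/{name}.png",d["image"][:,:,::-1]); return d
E
python3 - <<'E'
from h import *
d=load("pics/a_top.npz"); W=cloud(d); Z=W[...,2]
hs=hsv(d)
g=(Z>.050)&(Z<.067);g[:188]=0;g[251:]=0;g[:,:82]=0;g[:,155:]=0
g=cv2.morphologyEx(g.astype(np.uint8),cv2.MORPH_OPEN,np.ones((5,5)))
n,l,s,cc=cv2.connectedComponentsWithStats(g); i=1+np.argmax(s[1:,4]); print("pan",s[i],cc[i],ray(d,cc[i],.058))
print("pan by eye",ray(d,(116.3,223.0),.058), ray(d,[[89.3,223],[143.5,223],[116,195.8],[116,250.7]],.058))
# scene cross-check
e=load("pics/a_scene.npz"); V=cloud(e)
for c,zt in (("red",.139),("blue",.139),("green",.139),("orange",.062)):
    m=cmask(e,c)&(abs(V[...,2]-zt)<.005)&(V[...,0]<.7)&(V[...,0]>.4)&(abs(V[...,1])<.15)
    n,l,s,cc=cv2.connectedComponentsWithStats(m.astype(np.uint8)); i=1+np.argmax(s[1:,4])
    print(c,"scene",s[i],ray(e,cc[i],zt).round(4))
print(Ro.from_quat(np.roll(env.read_tcp_rot(),-1)).as_matrix().round(2))
for f in (0,1):
  for nm,p,ps in (("red",(.589,.0796),5.6),("blue",(.529,.006),5.6),("green",(.602,-.052),5.6),("jar",(.598,.014),5.6),("y+",(.638,-.283),3.4),("y-",(.488,-.292),3.4),("pan",(.55,.25),0)):
    q=quat(np.radians(ps),f)
    print(f,nm,[ (lambda j: None if j is None else np.round(j,2).tolist())(planner.solve_ik([*p,z],q)) for z in (.20,.28,.44)])
E
```

```text
pan [  90  196   53   53 2212] [116.27848101 222.29068716] [[0.53405808 0.2847048  0.058     ]]
pan by eye [[0.5324577  0.28480238 0.058     ]] [[0.54173885 0.3441349  0.058     ]
 [0.5231092  0.22503922 0.058     ]
 [0.59442092 0.27984405 0.058     ]
 [0.47117339 0.29103619 0.058     ]]
red scene [288 180  20  12 184] [[0.5943 0.0772 0.139 ]]
blue scene [249 172  18  12 163] [[0.5353 0.0042 0.139 ]]
green scene [234 194  19  12 172] [[ 0.6082 -0.0537  0.139 ]]
orange scene [258 213  25  17 321] [[0.6038 0.012  0.062 ]]
[[ 0.24 -0.   -0.97]
 [ 0.97 -0.    0.24]
 [-0.   -1.    0.  ]]
0 red [[0.02, 0.48, 1.74, -0.0, 0.92, 1.49], [0.02, 0.4, 1.65, -0.0, 1.1, 1.49], [0.02, 0.29, 1.4, -0.0, 1.45, 1.49]]
0 blue [[-0.12, 0.41, 1.89, -0.0, 0.85, 1.35], [-0.12, 0.31, 1.79, -0.0, 1.04, 1.35], [-0.12, 0.19, 1.54, -0.0, 1.42, 1.35]]
0 green [[-0.2, 0.49, 1.72, -0.0, 0.93, 1.27], [-0.2, 0.41, 1.63, -0.0, 1.1, 1.27], [-0.2, 0.3, 1.38, -0.0, 1.46, 1.27]]
0 jar [[-0.09, 0.49, 1.73, -0.0, 0.92, 1.38], [-0.09, 0.4, 1.64, -0.0, 1.1, 1.38], [-0.09, 0.29, 1.39, -0.0, 1.46, 1.38]]
0 y+ [[-0.52, 0.61, 1.49
[... 508 characters left out ...]
[-0.12, 0.31, 1.79, -0.0, 1.04, -1.79], [-0.12, 0.19, 1.54, -0.0, 1.42, -1.79]]
1 green [[-0.2, 0.49, 1.72, -0.0, 0.93, -1.87], [-0.2, 0.41, 1.63, -0.0, 1.1, -1.87], [-0.2, 0.3, 1.38, -0.0, 1.46, -1.87]]
1 jar [[-0.09, 0.49, 1.73, -0.0, 0.92, -1.76], [-0.09, 0.4, 1.64, -0.0, 1.1, -1.76], [-0.09, 0.29, 1.39, -0.0, 1.46, -1.76]]
1 y+ [[-0.52, 0.61, 1.49, -0.0, 1.05, -2.15], [-0.52, 0.54, 1.4, -0.0, 1.21, -2.15], [-0.52, 0.45, 1.15, -0.0, 1.54, -2.15]]
1 y- [[-0.66, 0.45, 1.8, -0.0, 0.89, -2.29], [-0.66, 0.36, 1.71, -0.0, 1.07, -2.29], [-0.66, 0.25, 1.46, -0.0, 1.44, -2.29]]
1 pan [[0.31, 0.49, 1.72, -0.0, 0.93, -1.26], [0.31, 0.41, 1.63, -0.0, 1.1, -1.26], [0.31, 0.3, 1.38, -0.0, 1.46, -1.26]]
```

```bash
python3 - <<'E'
from h import *
q=quat(np.radians(5.6),0)
env.move_ptp([.57,.014,.46],q); env.pause(.3)
print(env.read_clock(),env.read_eef_pos(),env.read_wrist_force(),env.read_joint_positions())
shot("wrist","c_wrist")
E
```

```text
2.925 [0.56997231 0.01442402 0.45998226] [-0.30323589 -0.25809249 -0.20504461] [-9.67372388e-02  2.43295326e-01  1.41477049e+00  4.29498160e-05
  1.48360485e+00  1.37559490e+00]
```

View pics/c_wrist.png

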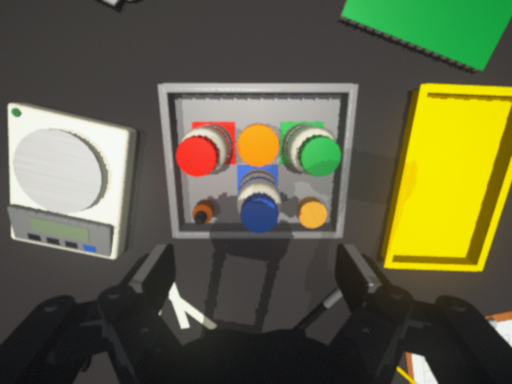

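```bash
cat >> h.py <<'E'
def wT(d):
    T=np.eye(4); T[:3,:3]=Ro.from_quat(np.roll(d["tr"],-1)).as_matrix(); T[:3,3]=d["tp"]; return T@d["mount"]
def face(d,c,zt,T=None,tol=.006,box=(.4,.75,-.4,.4)):
    W=cloud(d,T); m=cmask(d,c)&(abs(W[...,2]-zt)<tol)&(W[...,0]>box[0])&(W[...,0]<box[1])&(W[...,1]>box[2])&(W[...,1]<box[3])
    n,l,s,cc=cv2.connectedComponentsWithStats(m.astype(np.uint8)); i=1+np.argmax(s[1:,4])
    cs,_=cv2.findContours((l==i).astype(np.uint8),0,1); k=max(cs,key=len)
    P=ray(d,k[:,0],zt,T)[:,:2]
    A=np.c_[2*P,np.ones(len(P))]; b=(P**2).sum(1); s_=np.linalg.lstsq(A,b,rcond=None)[0]
    return ray(d,cc[i],zt,T)[0,:2].round(4),s_[:2].round(4),np.sqrt(s_[2]+s_[:2]@s_[:2]).round(4),s[i][4]
E
python3 - <<'E'
from h import *
for n in ("c_wrist","a_top"):
    d=load(f"pics/{n}.npz"); T=wT(d) if "tp" in d else None
    for c,zt in (("red",.139),("blue",.139),("green",.139),("orange",.062)):
        print(n,c,*face(d,c,zt,T,box=(.51 if c!="blue" else .4,.7,-.1,.13)))
d=load("pics/c_wrist.npz");T=wT(d);W=cloud(d,T);Z=W[...,2]
h=hsv(d)
for c in ("red","green"):
    m=cmask(d,c)&(Z<.02)&(W[...,0]>.5)&(W[...,0]<.67)&(abs(W[...,1])<.13)
    q=ray(d,np.argwhere(m)[:,::-1],.007,T)[:,:2]; print(c,"pad ext",cv2.minAreaRect(q.astype(np.float32)*1000),q.min(0).round(3),q.max(0).round(3))
g=(Z>.050)&(Z<.067)&(h[...,1]<40);g[:,120:]=0;g[:120]=0;g[220:]=0
g=cv2.morphologyEx(g.astype(np.uint8),cv2.MORPH_OPEN,np.ones((5,5)))
n,l,s,cc=cv2.connectedComponentsWithStats(g); i=1+np.argmax(s[1:,4]); print("pan",s[i],ray(d,cc[i],.058,T),"eye",ray(d,(58.5,170.5),.058,T),ray(d,[(14,170),(103,170)],.058,T))
E
```

```text
c_wrist red [0.592  0.0779] [0.5916 0.0779] 0.021 1285
c_wrist blue [0.5329 0.0047] [0.5325 0.0046] 0.0206 1023
c_wrist green [ 0.6057 -0.0525] [ 0.6053 -0.0526] 0.0207 1254
c_wrist orange [0.5981 0.0122] [0.6005 0.0128] 0.027 1176
a_top red [0.5891 0.0796] [0.5892 0.0795] 0.0205 317
a_top blue [0.5294 0.0058] [0.5294 0.0058] 0.0206 329
a_top green [ 0.6017 -0.0518] [ 0.6018 -0.0517] 0.0201 299
a_top orange [0.5982 0.0139] [0.5983 0.0139] 0.0268 459
red pad ext ((584.380126953125, 90.31861877441406), (72.50889587402344, 90.89710235595703), 5.691874027252197) [0.544 0.043] [0.625 0.133]
green pad ext ((601.6727294921875, -67.07170104980469), (69.31432342529297, 89.62865447998047), 5.691000938415527) [ 0.571 -0.115] [ 0.638 -0.02 ]
pan [  13  129   90   85 5863] [[0.53828343 0.28301    0.058     ]] eye [[0.53912    0.28106169 0.058     ]] [[0.53376184 0.34181662 0.058     ]
 [0.54589839 0.22016235 0.058     ]]
```

```bash
cat >> h.py <<'E'
HI=.43
def st(t): print(t,"t=%.1f"%env.read_clock(),"p",np.round(env.read_eef_pos(),4),"F",np.round(env.read_wrist_force(),1),"open %.4f"%env.read_opening())
def pick(xy,z,psi,op=.07,hi=HI):
    q=quat(psi,0)
    env.move_ptp([*xy,hi],q); effector.set_gripper(op)
    env.line_to([*xy,z+.03],q,feed=.25); env.line_to([*xy,z],q,feed=.08)
    st("pre"); effector.set_gripper(0.0); st("gripped")
    env.line_to([*xy,z+.02],q,feed=.06); st("lifted"); 
    env.line_to([*xy,hi],q,feed=.22)
def place(xy,z,psi,op=.065,hi=HI):
    q=quat(psi,0)
    env.line_to([*xy,hi],q,feed=.25); env.line_to([*xy,z+.02],q,feed=.22); env.line_to([*xy,z+.001],q,feed=.03)
    st("above"); f0=env.read_wrist_force()[2]
    for k in range(5):
        env.line_to([*xy,z+.001-.0006*(k+1)],q,feed=.01)
        f=env.read_wrist_force()[2]
        if f-f0>1.5: break
    st("down %d"%k); effector.set_gripper(op); st("released")
    env.line_to([*xy,z+.04],q,feed=.1); env.line_to([*xy,hi],q,feed=.3)
YP=np.radians(3.4); SP=np.radians(5.6)
E
python3 - <<'E'
from h import *
pick((.604,-.0522),.278,SP)
st("up"); shot("wrist","d_w"); shot("scene","d_s")
E
```

```text
pre t=4.9 p [ 0.6042 -0.0523  0.2783] F [-0.1  0.1 -0.4] open 0.0699
gripped t=5.2 p [ 0.6045 -0.0523  0.2789] F [-0.5  0.1  3.8] open 0.0411
lifted t=5.7 p [ 0.6039 -0.0522  0.2982] F [ 0.6 -0.1 -3.3] open 0.0421
up t=6.5 p [ 0.6035 -0.0521  0.4286] F [-0.2  1.1 -2.9] open 0.0414
```

View pics/d_s.png

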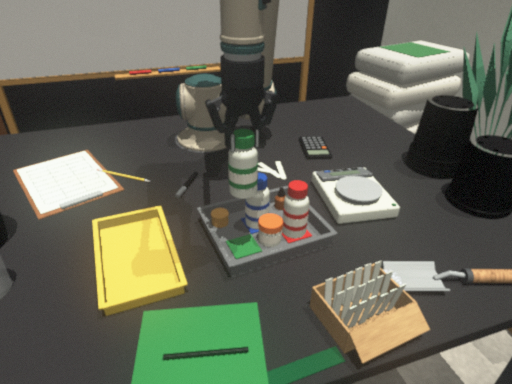

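View pics/d_w.png

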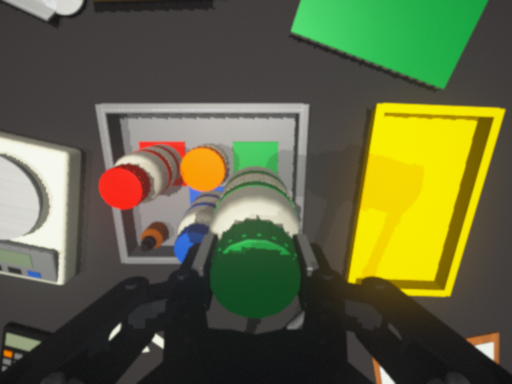

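```bash
python3 - <<'E'
from h import *
place((.640,-.2836),.2765,YP)
shot("top","e_t"); shot("wrist","e_w")
E
```

```text
above t=9.2 p [ 0.6401 -0.2837  0.2775] F [ 0.4  0.7 -2.8] open 0.0418
down 3 t=10.2 p [ 0.64   -0.2836  0.276 ] F [-1.7  0.3  4. ] open 0.0418
released t=10.5 p [ 0.6401 -0.2837  0.2749] F [-0.3 -1.2  0. ] open 0.0649
```

View pics/e_w.png

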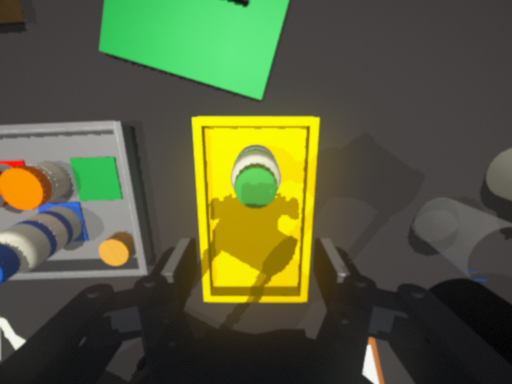

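View pics/e_t.png

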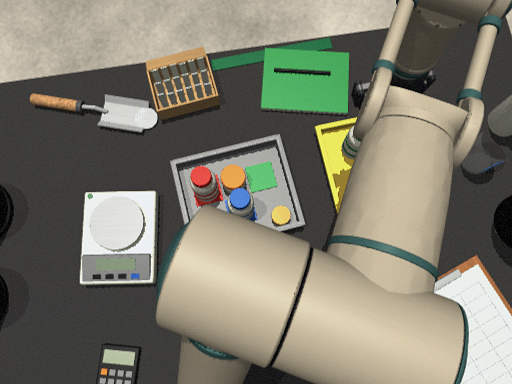

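```bash
python3 - <<'E'
from h import *
pick((.5315,.0050),.282,SP); place((.565,-.288),.2795,YP)
shot("wrist","f_w1")
pick((.591,.0783),.282,SP); place((.490,-.2925),.2795,YP)
shot("wrist","f_w2")
env.move_ptp([.57,.02,.46],quat(SP,0)); env.pause(.2); shot("wrist","f_w3"); st("over")
env.move_ptp([.45,.2,.46],quat(SP,0)); shot("top","f_t")
E
```

```text
pre t=14.3 p [0.5318 0.005  0.2826] F [-0.3 -1.   1.2] open 0.0698
gripped t=14.7 p [0.5318 0.0051 0.283 ] F [0.1 1.6 5.8] open 0.0415
lifted t=15.1 p [0.5315 0.005  0.3022] F [-0.7 -1.2 -2.3] open 0.0415
above t=18.7 p [ 0.565  -0.2881  0.2804] F [ 0.1 -0.6 -2.8] open 0.0415
down 1 t=19.2 p [ 0.5651 -0.288   0.28  ] F [-1.4  1.2  2.8] open 0.0418
released t=19.6 p [ 0.565  -0.288   0.2791] F [0.  0.8 0.4] open 0.0650
pre t=23.4 p [0.5912 0.0783 0.2824] F [0.3 0.7 0.9] open 0.0699
gripped t=23.8 p [0.5913 0.0785 0.283 ] F [-0.5  0.4  5.3] open 0.0410
lifted t=24.3 p [0.591  0.0783 0.3021] F [-0.   0.4 -2.1] open 0.0412
above t=28.2 p [ 0.49   -0.2926  0.2804] F [ 1.4 -0.1 -2.7] open 0.0412
down 1 t=28.7 p [ 0.4901 -0.2925  0.28  ] F [-0.4  1.5  3.5] open 0.0415
released t=29.1 p [ 0.49   -0.2925  0.2791] F [ 0.1  0.3 -1. ] open 0.0654
over t=31.7 p [0.57   0.0189 0.4599] F [ 0.4 -0.3 -0.9] open 0.0649
```

View pics/f_w3.png

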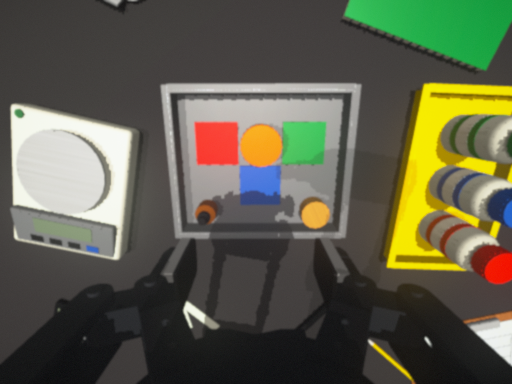

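View pics/f_w2.png

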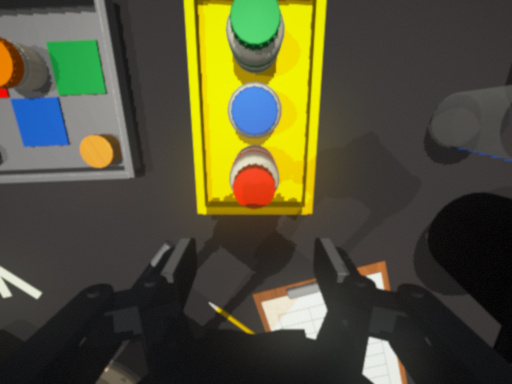

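View pics/f_t.png

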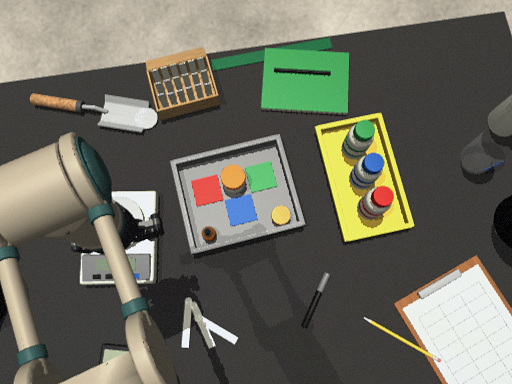

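```bash
cat >> h.py <<'E'
def pad(d,c,T=None,z=.007,box=(.5,.66,-.12,.13)):
    W=cloud(d,T); m=cmask(d,c)&(W[...,2]<.02)&(W[...,0]>box[0])&(W[...,0]<box[1])&(W[...,1]>box[2])&(W[...,1]<box[3])
    n,l,s,cc=cv2.connectedComponentsWithStats(m.astype(np.uint8)); i=1+np.argmax(s[1:,4])
    cs,_=cv2.findContours((l==i).astype(np.uint8),0,1); k=max(cs,key=len)
    R=cv2.minAreaRect((ray(d,k[:,0],z,T)[:,:2]*1000).astype(np.float32))
    return ray(d,cc[i],z,T)[0,:2].round(4),np.round(R[0],1),np.round(R[1],1),round(R[2],1)
E
python3 - <<'E'
from h import *
cmd={"green":(.6400,-.2836),"blue":(.565,-.288),"red":(.490,-.2925)}
for n in ("f_w3","f_t","f_w2"):
    d=load(f"pics/{n}.npz"); T=wT(d) if n!="f_t" else None
    for c in cmd:
        try: f=face(d,c,.136,T,box=(.4,.7,-.4,-.2)); print(n,c,"cap err",(f[1]-cmd[c]).round(4),*f)
        except Exception as e: print(n,c,e)
        if n!="f_w2": print("   pad",*pad(d,c,T))
    print("  jar",*face(d,"orange",.062,T,box=(.55,.65,-.05,.06)))
d=load("pics/f_w3.npz");T=wT(d);W=cloud(d,T)
E
```

```text
f_w3 green attempt to get argmax of an empty sequence
   pad [ 0.6054 -0.0533] [604.5 -53.2] [61.4 62.9] 5.5
f_w3 blue cap err [-0.0018  0.0139] [ 0.5616 -0.2705] [ 0.5632 -0.2741] 0.0136 298
   pad [0.5329 0.006 ] [532.6   5.9] [60.7 62.8] 5.5
f_w3 red cap err [0.001 0.006] [ 0.4914 -0.2859] [ 0.491  -0.2865] 0.021 843
   pad [0.5918 0.078 ] [591.   77.8] [63.  64.8] 5.5
  jar [0.5986 0.0123] [0.6006 0.0128] 0.027 1209
f_t green cap err [-0.0018  0.0012] [ 0.6381 -0.2824] [ 0.6382 -0.2824] 0.0207 301
   pad [ 0.6011 -0.0516] [601.2 -51.6] [62.  63.1] 5.7
f_t blue cap err [-0.0029  0.0025] [ 0.5619 -0.2856] [ 0.5621 -0.2855] 0.0204 304
   pad [0.5307 0.0072] [530.5   7.3] [63.3 64.2] 4.6
f_t red cap err [-0.0022  0.0028] [ 0.4878 -0.2897] [ 0.4878 -0.2897] 0.0199 308
   pad [0.5886 0.0797] [588.7  79.6] [63.4 64.5] 5.5
  jar [0.5979 0.0139] [0.598  0.0139] 0.0269 459
f_w2 green cap err [-0.0036 -0.0014] [ 0.6364 -0.2849] [ 0.6364 -0.285 ] 0.0195 1965
f_w2 blue cap err [-0.0007 -0.0006] [ 0.5649 -0.2885] [ 0.5643 -0.2886] 0.0203 1680
f_w2 red cap err [0.0116 0.    ] [ 0.503  -0.2923] [ 0.5016 -0.2925] 0.0113 348
  jar [ 0.5962 -0.0089] [ 0.5968 -0.0047] 0.0173 600
```

```bash
python3 - <<'E'
from h import *
env.move_ptp([.48,.283,.46],quat(0,0)); env.pause(.2); d=shot("wrist","g_w"); st("pan")
d=load("pics/g_w.npz");T=wT(d);W=cloud(d,T);Z=W[...,2]
g=((Z>.051)&(Z<.066)&(hsv(d)[...,1]<40)&(W[...,0]>.46)&(abs(W[...,1]-.283)<.08)).astype(np.uint8)
g=cv2.morphologyEx(g,cv2.MORPH_OPEN,np.ones((7,7)))
n,l,s,cc=cv2.connectedComponentsWithStats(g); i=1+np.argmax(s[1:,4]); print(s[i],cc[i],ray(d,cc[i],.058,T))
k=max(cv2.findContours((l==i).astype(np.uint8),0,1)[0],key=len)
P=(ray(d,k[:,0],.058,T)[:,:2]*1000).astype(np.float32); print(cv2.minEnclosingCircle(P),cv2.fitEllipse(P))
E
```

```text
pan t=33.3 p [0.48   0.2818 0.4602] F [-0.2 -0.2  0.2] open 0.0648
[ 207   77   91   94 6605] [252.15548827 123.26903861] [[0.53891858 0.28353607 0.058     ]]
((535.6300659179688, 283.849365234375), 59.75642776489258) ((535.9724731445312, 283.5836181640625), (115.64434814453125, 118.09832000732422), 146.1570281982422)
```

View pics/g_w.png

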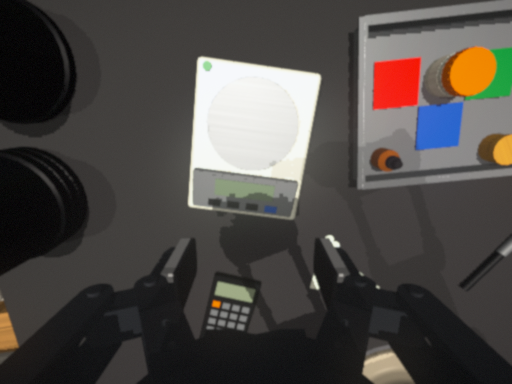

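```bash
python3 - <<'E'
from h import *
pick((.6003,.0122),.199,SP,op=.08)
place((.5363,.283),.253,0,op=.078)
env.move_ptp([.48,.283,.46],quat(0,0)); env.pause(.2); d=shot("wrist","h_w"); st("pan")
d=load("pics/h_w.npz");print(face(d,"orange",.116,wT(d),box=(.48,.6,.22,.35)))
env.move_ptp([.52,-.29,.46],quat(YP,0)); env.pause(.2); shot("wrist","h_w2"); shot("top","h_t")
d=load("pics/h_t.npz");print("top jar (bias ~-2.5,+2.2)",face(d,"orange",.116,None,box=(.48,.6,.22,.35)))
E
```

```text
pre t=36.2 p [0.6004 0.0122 0.1991] F [0.3 0.7 0.3] open 0.0800
gripped t=36.6 p [0.6008 0.0122 0.2   ] F [ 0.5 -0.   4.1] open 0.0544
lifted t=37.1 p [0.6003 0.0122 0.2193] F [-0.2  0.  -1.9] open 0.0545
above t=41.1 p [0.5361 0.2829 0.254 ] F [-1.3  0.1  2.6] open 0.0546
down 0 t=41.3 p [0.536  0.2829 0.254 ] F [-3.1 -1.7  5.1] open 0.0545
released t=41.7 p [0.5365 0.283  0.2532] F [ 0.1 -0.3 -0.2] open 0.0777
pan t=43.5 p [0.4808 0.2829 0.4585] F [-0.8 -0.6 -0. ] open 0.0777
(array([0.533 , 0.2809]), array([0.5356, 0.2815]), np.float64(0.0269), np.int32(1690))
top jar (bias ~-2.5,+2.2) (array([0.5331, 0.2821]), array([0.5332, 0.2821]), np.float64(0.027), np.int32(541))
```

View pics/h_w.png

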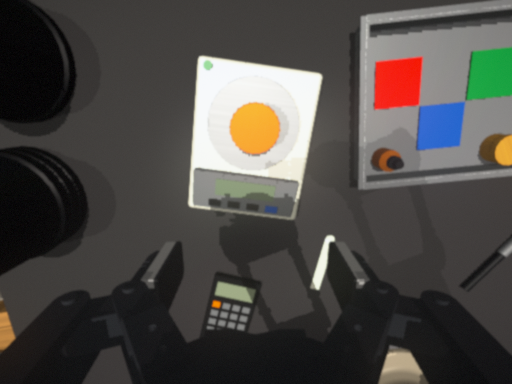

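View pics/h_w2.png

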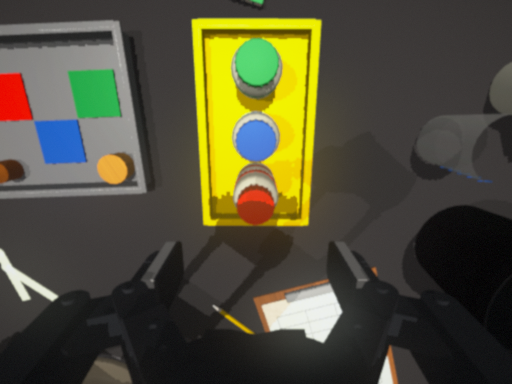

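```bash
python3 - <<'E'
from h import *
pick((.490,-.2925),.279,YP,op=.065); place((.5912,.0777),.2832,SP,op=.06)
pick((.640,-.2836),.279,YP,op=.065); place((.6043,-.0535),.2832,SP,op=.06)
pick((.565,-.288),.279,YP,op=.065); place((.5329,.0055),.2832,SP,op=.06)
env.move_ptp([.57,.019,.46],quat(SP,0)); env.pause(.2); shot("wrist","i_w"); st("over")
env.move_ptp([.35,-.3,.46],quat(SP,0)); env.pause(.2);shot("top","i_t"); shot("scene","i_s")
P={"red":(.5912,.0777),"green":(.6043,-.0535),"blue":(.5329,.0055)}
for n in ("i_w","i_t"):
    d=load(f"pics/{n}.npz"); T=wT(d) if n!="i_t" else None
    for c in P:
        f=face(d,c,.139,T,box=(.51 if c=="red" else .4,.7,-.1,.13)); print(n,c,"err",((f[1]-P[c])*1000).round(1),*f)
E
```

```text
pre t=47.6 p [ 0.4902 -0.2926  0.2794] F [-0.4  0.2 -0.4] open 0.0646
gripped t=47.9 p [ 0.4903 -0.2925  0.28  ] F [0.4 1.6 5.5] open 0.0413
lifted t=48.4 p [ 0.49   -0.2925  0.2992] F [ 0.1 -0.4 -3.4] open 0.0419
above t=52.3 p [0.5913 0.0777 0.2842] F [ 1.   0.5 -2.6] open 0.0417
down 2 t=53.1 p [0.5914 0.0777 0.2831] F [-0.6 -1.3  1.8] open 0.0415
released t=53.4 p [0.5912 0.0777 0.2824] F [ 0.4  0.6 -0.8] open 0.0598
pre t=57.2 p [ 0.64   -0.2836  0.2789] F [0.2 0.6 0.1] open 0.0649
gripped t=57.5 p [ 0.6403 -0.2837  0.2799] F [0.4 0.2 2.9] open 0.0417
lifted t=58.0 p [ 0.64   -0.2836  0.2993] F [ 0.2 -0.3 -3.3] open 0.0416
above t=61.4 p [ 0.6044 -0.0535  0.2842] F [-0.1  0.3 -2.8] open 0.0413
down 2 t=62.1 p [ 0.6044 -0.0535  0.283 ] F [-1.1  0.4  2.2] open 0.0417
released t=62.4 p [ 0.6044 -0.0535  0.2825] F [ 0.3  0.9 -1. ] open 0.0598
pre t=65.8 p [ 0.5651 -0.2881  0.2793] F [-0.3 -0.1 -0.4] open 0.0651
gripped t=66.2 p [ 0.5653 -0.288   0.28  ] F [0.  1.1 4.8] open 0.0414
lifted t=66.6 p [ 0.565  -0.2881  0.2992] F [-1.3  0.3 -2.8] open 0.0417
above t=70.2 p [0.533  0.0055 0.2842] F [-0.1  1.  -2.2] open 0.0415
down 2 t=71.0 p [0.5331 0.0055 0.283 ] F [0.1 1.  3.1] open 0.0418
released t=71.3 p [0.5329 0.0055 0.2823] F [ 0.4 -0.2 -0.1] open 0.0601
over t=72.9 p [0.5693 0.0188 0.4587] F [0.2 0.7 0.3] open 0.0599
i_w red err [ 0.3 -0.3] [0.5919 0.0774] [0.5915 0.0774] 0.021 1301
i_w green err [0.6 0.1] [ 0.6054 -0.0533] [ 0.6049 -0.0534] 0.0208 1285
i_w blue err [0.7 0. ] [0.534  0.0055] [0.5336 0.0055] 0.0208 1051
i_t red err [-2.   1.3] [0.589 0.079] [0.5892 0.079 ] 0.0206 318
i_t green err [-2.7  1.1] [ 0.6015 -0.0524] [ 0.6016 -0.0524] 0.0202 301
i_t blue err [-2.8  1.1] [0.5299 0.0066] [0.5301 0.0066] 0.0202 318
```

View pics/i_w.png

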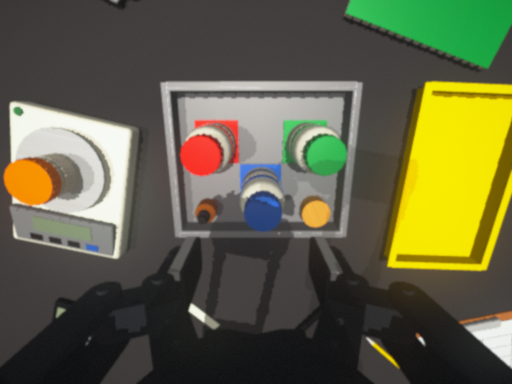

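View pics/i_s.png

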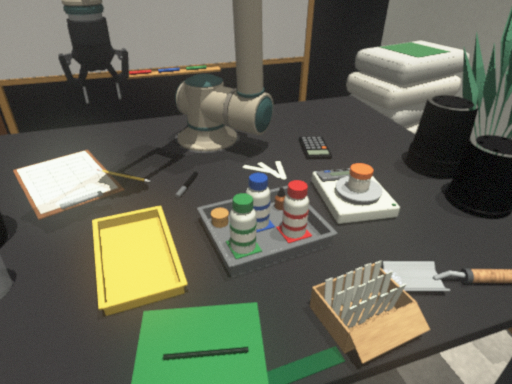

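```bash
python3 -c "
from h import *
d=load('pics/i_t.npz');cv2.imwrite('pics/i_crop.png',cv2.resize(d['image'][130:260,165:310,::-1],None,fx=4.5,fy=4.5,interpolation=2))"
```

```text
(no output)
```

View pics/i_crop.png

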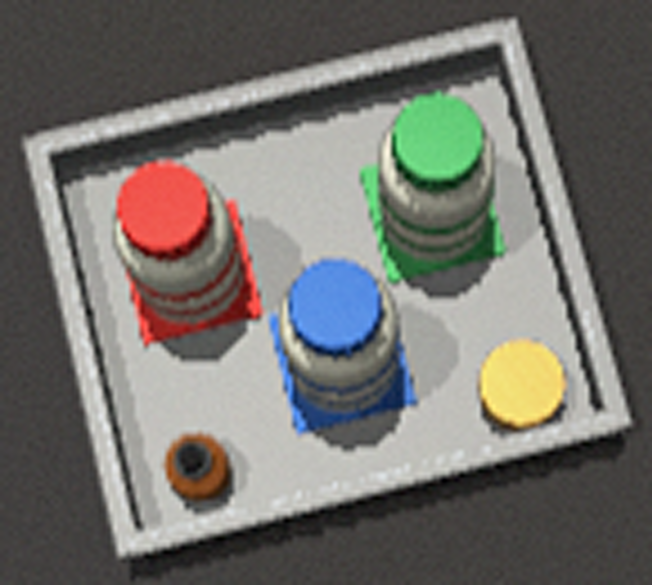

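```bash
python3 -c "
from h import *
st('end'); print(env.read_joint_vel().round(3) if hasattr(env.read_joint_vel(),'round') else env.read_joint_vel()); env.sign_off()"
```

```text
end t=74.7 p [ 0.3505 -0.2996  0.46  ] F [-0.3  0.4 -0. ] open 0.0598
[-0.005 -0.     0.001  0.001  0.    -0.001]
the job is handed in; nothing more can be done
```

The job is done and handed in at about 75 s of the 152 s allowed. I moved the three bottles to the yellow tray (green, blue, red), stood the jar on the balance pan, then put the bottles back on their own pads (red, green, blue).

- **Bottles:** the last pictures show each one upright on its own colour. The caps are within about 1 mm of the pad centres, measured within the same camera view.
- **Jar:** it stands upright on the pan, about 2 mm or less from the middle.
- **Handling:** every bottle was lowered slowly until the wrist sensed contact. The wrist readings I took at the grasps and placings stayed at about 6 N or less, and the gripper touched nothing at the end.
- **Early contact:** the jar met the pan about 1 mm sooner than I had worked out, with a light touch of about 5 N at most.
- **Cameras disagreed:** the top camera read 2–3 mm off in x and 1–2 mm off in y against the wrist camera and the arm. The side camera first read about 5 mm off in x against the top one, and I didn't use it for positions. I corrected the top camera with the known release positions of the bottles.

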